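# Get the telescopic hook pole ready

## Robot

A 6-joint arm with a two-finger parallel gripper is mounted at the origin on the work surface. World frame = base frame: x ahead of the robot, y to its left, z up, the work surface at z = 0. Lengths are in m, angles in rad, forces in N, time in s.
With the tool pointing down it reaches from about 0.35 to 0.775 m from the base axis. Payload 5.5 kg.
Tool frame: the origin (TCP) lies at the very end of the fingers, on their centre line; the grasp point (between the pads) lies 19 mm behind it; x points along the fingers, y is the direction in which the jaws open and shut, and the axes are right-handed (so a half turn about x gives the same grasp; the last joint's range is limited). The gripper opens to 85 mm and grips with 20 to 120 N. Pads are 22 mm wide; open, the fingers measure 114 mm over their backs; the gripper's body (76 mm by 85 mm) begins 54 mm behind the grasp point. The pads swing forward as they close: fully open they stand 13 mm farther back than shut.
Start: joints at [-1.407, 0.313, 0.046, 1.304, 0, 1.431], TCP at [0.172, -0.549, 0.231] pointing down, gripper open.
Joint ranges: [-2.76, 2.76], [-0.86, 1.69], [-1.03, 1.26], [-2.2, 2.34], [-1.47, 1.5], [-3.14, 3.14]. Speed limits (rad/s): [2.57, 2.57, 3.14, 3.14, 3.14, 3.14].

## Interface

Orientations are given as a unit quaternion [w, x, y, z].
In Python, from workcell import readout, cams, env, finder gives the robot as it stands.
- The arm moves only by the tool drive_tool, never from a script. Its argument "moves" is a list that holds one entry, the list of rows, each a list of 7 numbers: the shift along the tool's x, y, z in m, then the turn, a rotation vector about the tool's x, y, z in rad, then the closure in counts, from 0 (fully open) to 255 (shut). A call has exactly 5 rows; each row is the pose to reach, as a shift and turn from the pose measured when the call began, along the tool's axes at that moment; what a row does not reach only later rows make up. A row lasts 1/8 s, in which the tool goes at most 62.5 mm and 10.7 degrees, less where a joint would pass 70% of its speed; a pose out of reach is approached as far as the arm can. A call with a gripper value outside its range is refused whole. The fingers move at their own pace and stop on an object; "squeeze" is the grip in N (left out, the last holds). Time passes only in rows, so rows that repeat a pose let the fingers close, or fill a call up. It gives the time, the measured TCP pose, the force and the opening at its end, in the units of the state.
- readout.get_state(): the state, without advancing time (a new reading comes with each control period).
- cams.read_camera(name): name is "scene" or "top"; returns the picture (384x512x3 uint8, blue, green, red); there is no depth.
- cams.camera_params(name): a dict with "mtx" (3x3 intrinsics, pixels), "dist" ([k1, k2, p1, p2, k3] as OpenCV has them; the pictures are not rectified), "R" (3x3) and "t" (3): a world point X has camera coordinates R X + t. Camera axes: x right, y down, z forward; pixel columns grow to the right and rows downward; lengths in m; the calibration is good to about 2 mm. A picture is of the moment at which its call begins. camera_params takes no time and is no camera call.
- env.hand_in(): hands the job in, once; it reports no verdict.
Trained networks look in the newest picture that a camera, given by its name, has taken for a name from the list of things; names that differ only in an ending like _2 or _b are one class to them, and where a whole thing is asked for, a point or a joint stands for the part that bears it (a point fixed in the world has none). Each returns a list of dicts, best first, with "conf" (0 to 1); they miss things now and then, are a little off and sometimes report something else, mostly with a low value. They report only what shows in the picture. A call takes as long as a camera call.
- finder.regions_of(camera, name): "pixels" (384x512 bool, what is visible of it) and "point" ([column, row] in pixels, amid what is visible of it).
The state is a dict: "clock": time; "joint_pos": joint angles; "qvel": joint speeds; "tau": joint torques, N m; "tcp_pos": TCP position; "orientation": TCP orientation; "wrist_force": force on the tool from outside, world axes, zero at the start; "ft_torque": the same for the moment, N m; "finger_gap": finger opening in m.
Only numpy, scipy, OpenCV 4.12 (cv2) and the standard library are available. Lean on these libraries where they do the work, as an engineer would, in place of code of your own. Each camera call takes 0.05 s, during which the arm holds its last target.

## Task

The short hook pole for the high pegs lies closed up in the flat drawer of the wooden counter cabinet. Pull the drawer out to its stop and leave it open; then squeeze the release button in the pole's collar while you draw the handle out past the first stop to the second, its full length, and let go so that the button springs out and locks it. Now take hold of the pole clear of the button (the handle behind the collar is its balance point), lift it level out of the drawer to about a hand's breadth above the cabinet, and finish while still holding it there, extended and at rest; leave everything else where it is.

Things in the scene. Friction and masses are not known exactly. Their poses are not given: they have to be found in the camera images.
- cabinet: fixed plywood cabinet on the counter, 290 mm deep, 700 mm wide, 100 mm high, turned by a slight angle; one flat drawer in its front. Origin: under the middle of the front edge of its top, on the counter. x points to its back (the drawer opens to -x), y along its width, z up. The drawer's front panel is 15 mm thick, reaches to 97 mm above the counter; drawer floor 20 mm above the counter
- drawer_handle (a point): centre of the drawer's steel bar handle: horizontal round bar 10 mm thick and 120 mm long, 42 mm off the drawer's front (clear gap behind it 37 mm), 30 mm below the cabinet's top. x points into the cabinet (opens to -x), y along the bar, z up
- drawer (a joint): how far the drawer is out, m: 0 closed, 0.160 at its stop. It runs with about 2 N of friction and stays where it is left
- button_face (a point): centre of the outer face of the pole's release button: grey key 11 mm along the pole, 14 mm high, standing 5 mm out of the side (pole's -y side, away from the robot) of the black collar, at the middle of the collar's length and height. Collar: 36 mm along the pole, 34 mm wide (39 with button), 32 mm high. Axes: x along the pole to the hook, z up
- pole_button (a joint): release button, m: 0 out, 0.005 pressed in flush with the collar (pushed to the pole's +y, e.g. by squeezing the collar from both sides); 2.4 N to start, 5.4 N flush. The rod is free from 0.0033 on. Let go between two holes of the rod it stays at about 0.003; over a hole it springs out to 0 and locks the pole
- pole_rod (a joint): extension of the pole, m: 0 closed; first stop (a locking hole) at 0.080; second and last stop (hard end with a locking hole) at 0.160. Each hole has 2 mm of play. Pulling takes about 2 to 6 N with the button pressed. The handle is drawn to its own end (pole's -x, the robot's right) while the hook end stays in the drawer
- pole_grip (a point): point on the axis of the pole's handle, 77 mm behind the button, near the balance point of the extended pole (0.4 kg). The handle is a tube with flat sides, 28 mm wide and high: 94 mm of aluminium behind the collar, then black rubber. It ends 165 mm behind this point. x along the pole to the hook, z up. In the drawer the axis lies level, 64 mm above the counter, the hook to the left
- pole: the pole's handle part; origin on the pole's axis at the collar's hook-side end; x along the pole to the hook, z up. With the drawer at its stop the pole lies 80 mm in front of the cabinet and 80 mm behind the drawer's front panel, parallel to both. It rests in open-topped supports and lifts straight up out of them
- pole_ferrule (a point): centre of the black ferrule at the hook's root, 28 mm in diameter, 24 mm long, on the pole's axis. The rod (12 mm) enters it; beyond it a steel hook, 65 mm long, bends to the button's side. It sits behind a smooth, slightly leaning steel plate (6 mm thick, 44 mm wide) with an 18 mm slot, open at the top, 12 mm deep; it holds it back when the handle is pulled
- saddle_near (a point): top of the notch floor of a wooden saddle, 12 mm along the pole, 46 mm across, that carries the handle; its two cheeks rise 10 mm above this point. With the pole fully extended the collar ends 20 mm and pole_grip lies 39 mm from this saddle's middle. A second one, 52 mm across and 144 mm further right, stays empty until the handle is drawn over it. Axes as the cabinet's
- bobbin: small turned wooden bobbin, 38 mm in diameter and 36 mm high, standing in the drawer between the front panel and the handle's end; origin at the centre of its underside. Leave alone
- tag_box: small cardboard box 36 x 70 x 32 mm in the drawer, beside the slotted plate; origin at the centre of its underside. Leave alone
- wood_tree: turned wooden tree, 126 mm high and 72 mm across, on the counter; origin at the centre of its underside. Leave alone
- mug: white mug, 82 mm across and 95 mm high, on the counter; origin at the centre of its underside. Leave alone
- glue_jar: white jar, 56 mm across and 85 mm high, on the counter; origin at the centre of its underside. Leave alone
- carton: cardboard box 140 x 100 x 70 mm on the counter; origin at the centre of its underside. Leave alone
- dust_brush: flat hand brush with wooden handle, 200 mm long, on the counter; origin at its middle, on its underside. Leave alone

How it is judged:
On the way, in this order (a step that is already met when the one before it is completed fails the run):
1. the drawer is pulled out to its stop (value of joint drawer above 0.153 m), for 0.2 s.
2. the pole is drawn out to its second stop and the button has sprung out, locking it (value of joint pole_rod above 0.155 m and value of joint pole_button below 0.0015 m), for 0.2 s.
At the end, for the whole second after the job is handed in: drawer out at least 140 mm; pole extended at least 155 of 160 mm, its button out (within 1.5 mm); held still by the fingers alone, off cabinet and drawer, handle 160 to 400 mm and ferrule over 140 mm above the counter, level within 0.3 rad (all of step 2 and value of joint drawer above 0.14 m and height (world z) of pole_grip between 0.16 and 0.4 m and height (world z) of pole_ferrule above 0.14 m and angle between pole_grip's own x axis and vertical between 1.27 and 1.87 rad and contact force between the fingers and pole above 2 N and contact force between pole and cabinet below 0.1 N and linear speed of pole below 0.03 m/s); the arm keeps its last pose, push and grip.
It fails at once if something standing on the counter is shoved more than 30 mm (distance of any of wood_tree, mug, glue_jar, carton, dust_brush from where it was at the start of the episode above 0.03 m).
It fails at once if the bobbin or the small box is moved more than 30 mm beyond the drawer's own travel of 160 mm (distance of any of bobbin, tag_box from where it was at the start of the episode above 0.19 m).
It also fails if it takes over 58 s, if anything falls off the work surface, if the arm or the gripper's body presses on something with over 40 N, if the wrist force passes 120 N, or if a joint passes its speed limit or range.

## Working session

There is one attempt and no reset: what is moved stays moved. The work goes in short steps, Python scripts to look and compute and a tool call to move; the robot and the scene stay as the last step left them, time stands still between calls to the robot, and variables do not carry over. Pictures are saved under pics/ and viewed, and the job is handed in when it is done.

Besides the shell and the picture viewer there is one more tool, called as name(argument=value, ...) on one line, values as JSON. drive_tool: Moves the arm, as the interface text tells. Its arguments: {"type":"object","properties":{"moves":{"type":"array"},"squeeze":{"type":"number"}},"required":["moves"]}

```bash
ls; mkdir -p pics
python3 - <<'E'
from workcell import readout, cams
import cv2
s=readout.get_state();print({k:(v if not hasattr(v,'__len__') else [round(float(x),4) for x in v]) for k,v in s.items()})
for c in("scene","top"):
    im=cams.read_camera(c);cv2.imwrite(f"pics/{c}0.png",im)
    p=cams.camera_params(c);print(c,p)
E
```

```text
pics
{'clock': 0.0, 'joint_pos': [-1.4066, 0.314, 0.045, 1.3036, -0.0, 1.4312], 'qvel': [0.0006, 0.001, -0.0015, 0.0009, 0.0017, 0.0001], 'tau': [0.0, -48.0633, 29.8528, 0.0197, -0.0001, 0.0], 'tcp_pos': [0.1719, -0.5482, 0.2304], 'orientation': [-0.1063, -0.699, -0.1076, 0.699], 'wrist_force': [-0.5312, 0.9502, 0.2045], 'ft_torque': [0.0071, -0.0161, -0.0722], 'finger_gap': 0.08527358615571823}
scene {'mtx': array([[368.70291013,   0.        , 256.32806921],
       [  0.        , 368.70291013, 194.22377265],
       [  0.        ,   0.        ,   1.        ]]), 'dist': array([0.04084263, 0.        , 0.        , 0.        , 0.        ]), 'R': array([[ 0.83552687,  0.54941174,  0.00644875],
       [ 0.4718471 , -0.71145675, -0.52075868],
       [-0.28152293,  0.4381507 , -0.85367957]]), 't': array([-0.44456729, -0.20604993,  1.44905445])}
top {'mtx': array([[473.21462134,   0.        , 252.84415746],
       [  0.        , 473.21462134, 205.65484417],
       [  0.        ,   0.        ,   1.        ]]), 'dist': array([-0.19567488,  0.        ,  0.        ,  0.        ,  0.        ]), 'R': array([[-0.06734843, -0.99772711,  0.00219216],
       [-0.97568701,  0.06540107, -0.20918308],
       [ 0.20856426, -0.01622702, -0.97787404]]), 't': array([0.01825096, 0.51601651, 1.85820994])}
```

View pics/scene0.png

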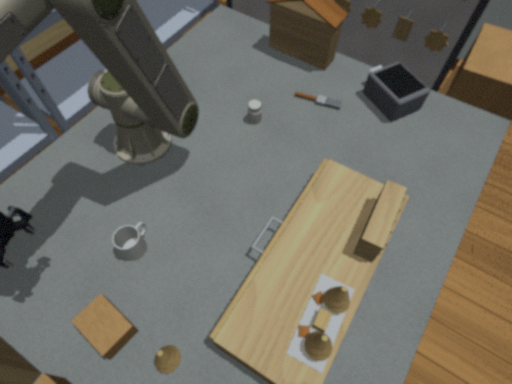

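View pics/top0.png

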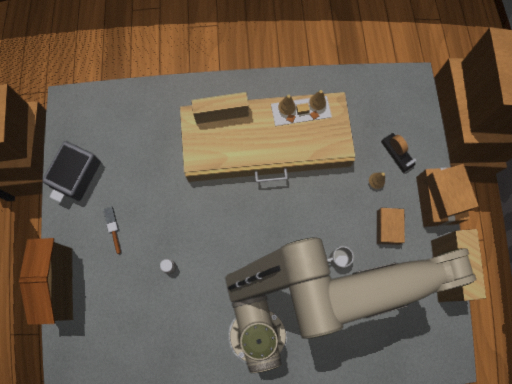

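The scene view shows the cabinet lower centre with its bar handle near (265,236). In the top view the handle is at (272,178) and the cabinet spans columns 181–353. The small objects stand apart from it.

```bash
cat > h.py <<'E'
import numpy as np, cv2
from scipy.spatial.transform import Rotation as Rn
from scipy.optimize import least_squares
from workcell import readout, cams, finder
P={c:cams.camera_params(c) for c in("scene","top")}
def proj(c,X):
    p=P[c];X=np.atleast_2d(X).astype(float)
    return cv2.projectPoints(X,cv2.Rodrigues(p["R"])[0],p["t"],p["mtx"],p["dist"])[0][:,0]
def ray(c,uv):
    p=P[c];n=cv2.undistortPoints(np.array([[uv]],float),p["mtx"],p["dist"])[0,0]
    return -p["R"].T@p["t"], p["R"].T@np.array([n[0],n[1],1])
def atz(c,uv,z):
    o,d=ray(c,uv);return o+d*(z-o[2])/d[2]
def tri(a,b):
    A=[];bb=[]
    r=lambda X:np.r_[proj("scene",X)[0]-a,proj("top",X)[0]-b]
    s=least_squares(r,atz("top",b,0.05));return s.x,s.fun
def rot():  # world matrix of tool
    q=readout.get_state()["orientation"];return Rn.from_quat([q[1],q[2],q[3],q[0]])
def shot(c,name,crop=None,k=3):
    im=cams.read_camera(c)
    if crop: x0,y0,x1,y1=crop; v=cv2.resize(im[y0:y1,x0:x1],None,fx=k,fy=k,interpolation=cv2.INTER_CUBIC)
    else: v=im
    cv2.imwrite(f"pics/{name}.png",v);return im
def delta(tgt,Rt=None):
    s=readout.get_state();R=rot();d=R.inv().apply(np.array(tgt)-s["tcp_pos"])
    o=np.zeros(3) if Rt is None else (R.inv()*Rt).as_rotvec()
    return np.round(d,4),np.round(o,4)
E
python3 - <<'E'
from h import *
for c in("scene","top"):
    im=shot(c,c+"1",(200,150,400,384) if c=="scene" else (170,80,370,200),3)
    for n in("cabinet","drawer_handle"):
        for r in finder.regions_of(c,n)[:2]:
            m=r["pixels"].astype(np.uint8);rect=cv2.minAreaRect(cv2.findNonZero(m));print(c,n,r["conf"],r["point"],m.sum(),rect,cv2.boxPoints(rect).round(1).tolist())
for n in ("wood_tree","mug","glue_jar","carton","dust_brush"):
    r=finder.regions_of("top",n)
    if r: print(n,r[0]["conf"],r[0]["point"],atz("top",r[0]["point"],0.04).round(3))
print(rot().as_matrix().round(3))
E
```

```text
scene cabinet 0.82 [297.5, 275.3] 18935 ((306.0748596191406, 274.26824951171875), (122.75759887695312, 229.26434326171875), 25.016895294189453) [[202.0, 352.20001220703125], [298.8999938964844, 144.39999389648438], [410.20001220703125, 196.3000030517578], [313.20001220703125, 404.1000061035156]]
scene drawer_handle 0.65 [254.9, 267.8] 751 ((262.2939453125, 246.52664184570312), (17.30059814453125, 209.99508666992188), 32.629154205322266) [[198.39999389648438, 330.29998779296875], [311.6000061035156, 153.39999389648438], [326.20001220703125, 162.8000030517578], [213.0, 339.6000061035156]]
top drawer_handle 0.9 [267.4, 166.3] 1823 ((269.98028564453125, 171.68702697753906), (17.44390106201172, 169.8475341796875), 84.70991516113281) [[184.60000610351562, 170.8000030517578], [353.70001220703125, 155.1999969482422], [355.29998779296875, 172.5], [186.1999969482422, 188.1999969482422]]
wood_tree 0.54 [377.2, 180.5] [ 0.592 -0.543  0.04 ]
glue_jar 0.76 [164.9, 266.3] [0.295 0.351 0.04 ]
carton 0.95 [390.1, 224.5] [ 0.402 -0.575  0.04 ]
dust_brush 0.64 [113.7, 225.3] [0.475 0.559 0.04 ]
[[ 0.     0.299 -0.954]
 [-0.    -0.954 -0.299]
 [-1.     0.     0.   ]]
```

View pics/scene1.png

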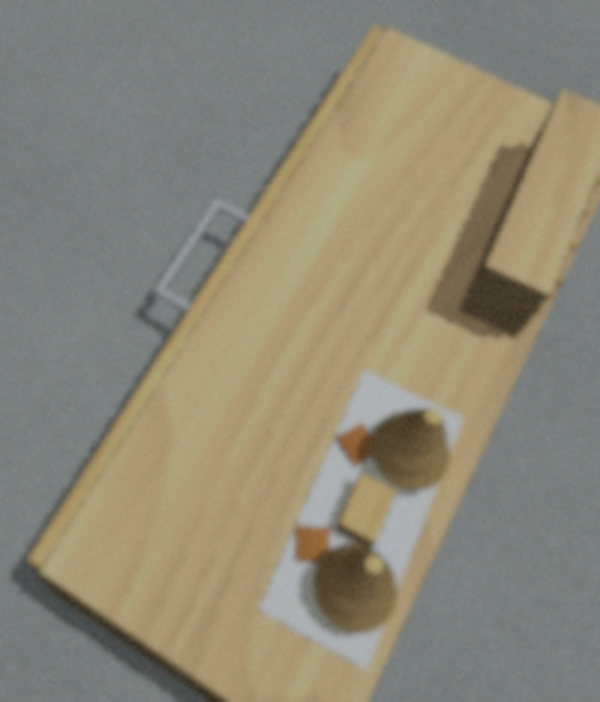

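View pics/top1.png

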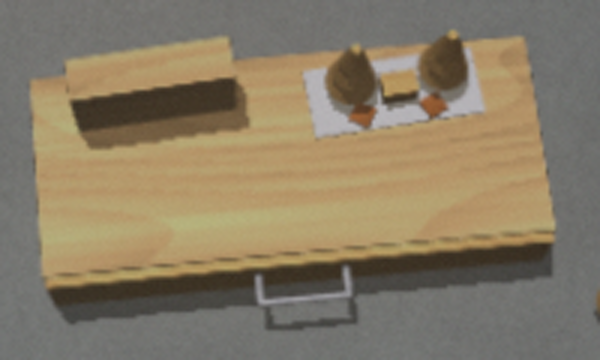

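Run:
```python
from h import *
a=tri((273.3,217.7),(256.7,180.8));b=tri((253.3,246.7),(286.7,179));print(a,b)
# model fit: cabinet pose
pts=[("scene",(0,.35,.1),(331,160)),("scene",(0,-.35,.1),(215,340.7)),("top",(0,.35,.1),(184.3,170.7)),("top",(0,-.35,.1),(354,157.7)),
("top",(.29,.35,.1),(180.3,106.7)),("top",(.29,-.35,.1),(345,92.7)),
("scene",(-.057,.06,.07),(273.3,217.7)),("scene",(-.057,-.06,.07),(253.3,246.7)),("top",(-.057,.06,.07),(256.7,180.8)),("top",(-.057,-.06,.07),(286.7,179))]
def W(p,X):
    c,s=np.cos(p[2]),np.sin(p[2]);return np.array([p[0]+c*X[0]-s*X[1],p[1]+s*X[0]+c*X[1],X[2]])
f=lambda p:np.concatenate([proj(c,W(p,X))[0]-uv for c,X,uv in pts])
s=least_squares(f,[.6,-.05,0],loss="soft_l1");print(s.x,s.fun.reshape(-1,2).round(1).tolist())
print(W(s.x,(-.057,0,.07)))
```

```text
(array([ 0.61862273, -0.03606991,  0.06578793]), array([-0.74908709,  0.20640423, -0.72832182, -0.63928955])) (array([ 0.61966323, -0.15714097,  0.06438539]), array([-1.05775739,  0.30648977, -1.13945707, -0.88444215]))
[ 0.67749157 -0.09646042  0.02242073] [[-1.5, -1.0], [-3.0, -0.7], [-0.8, -0.2], [1.1, -1.7], [-0.3, -2.2], [0.0, -1.3], [-0.8, 0.1], [-0.6, 0.1], [-0.3, -1.1], [-0.9, -1.8]]
[ 0.6205059 -0.0977383  0.07     ]
```

```bash
cat >> h.py <<'E'
def down(yaw):  # tool pointing down, y = cabinet x at yaw
    c,s=np.cos(yaw),np.sin(yaw)
    return Rn.from_matrix(np.array([[0,0,-1],[c,s,0],[s,-c,0]]).T)
E
python3 -c "
from h import *
print(delta((.6195,-.098,.18),down(.022)))"
```

```text
(array([ 0.0513, -0.2962, -0.5618]), array([-1.289e+00,  1.000e-04, -1.000e-04]))
```

drive_tool(moves=[[[0.0,-0.03,-0.055,-0.18,0,0,135],[0.0,-0.06,-0.11,-0.36,0,0,135],[0.0,-0.09,-0.165,-0.54,0,0,135],[0.0,-0.12,-0.22,-0.72,0,0,135],[0.0,-0.15,-0.275,-0.9,0,0,135]]], squeeze=40)

```text
clock: 1.27
tcp_pos: [0.3902, -0.3224, 0.2316]
orientation: [0.402, 0.582, 0.402, -0.582]
wrist_force: [1.1, -0.9, 1.1]
finger_gap: 0.0404
```

```bash
python3 -c "
from h import *
print(delta((.6195,-.098,.18),down(.022)))"
```

```text
(array([ 0.0516,  0.135 , -0.291 ]), array([-0.3834,  0.0007, -0.0008]))
```

drive_tool(moves=[[[0.01,0.025,-0.055,-0.1,0,0,135],[0.02,0.05,-0.11,-0.2,0,0,135],[0.03,0.08,-0.165,-0.3,0,0,135],[0.04,0.105,-0.22,-0.383,0,0,135],[0.0515,0.135,-0.291,-0.383,0,0,135]]])

```text
clock: 1.9
tcp_pos: [0.6104, -0.1075, 0.1821]
orientation: [0.506, 0.494, 0.505, -0.494]
wrist_force: [-0.3, -0.3, 0.4]
finger_gap: 0.0401
```

```bash
python3 -c "
from h import *
print(delta((.6195,-.098,.11),down(.022)))"
```

```text
(array([ 0.0721,  0.0093, -0.0094]), array([ 0.0002,  0.0013, -0.0012]))
```

drive_tool(moves=[[[0.02,0.009,-0.009,0,0,0,135],[0.05,0.009,-0.009,0,0,0,135],[0.072,0.009,-0.009,0,0,0,135],[0.072,0.009,-0.009,0,0,0,135],[0.072,0.009,-0.009,0,0,0,135]]])

```text
clock: 2.52
tcp_pos: [0.6197, -0.0987, 0.1111]
orientation: [0.506, 0.495, 0.505, -0.494]
wrist_force: [0.2, 0.7, -0.1]
finger_gap: 0.04
```

```bash
python3 -c "
from h import *
print(delta((.6195,-.098,.05),down(.022)))
shot('scene','s2',(200,150,400,300),4)
"
```

```text
(array([ 0.0611, -0.0004, -0.0008]), array([ 0.0001,  0.0016, -0.0023]))
```

View pics/s2.png

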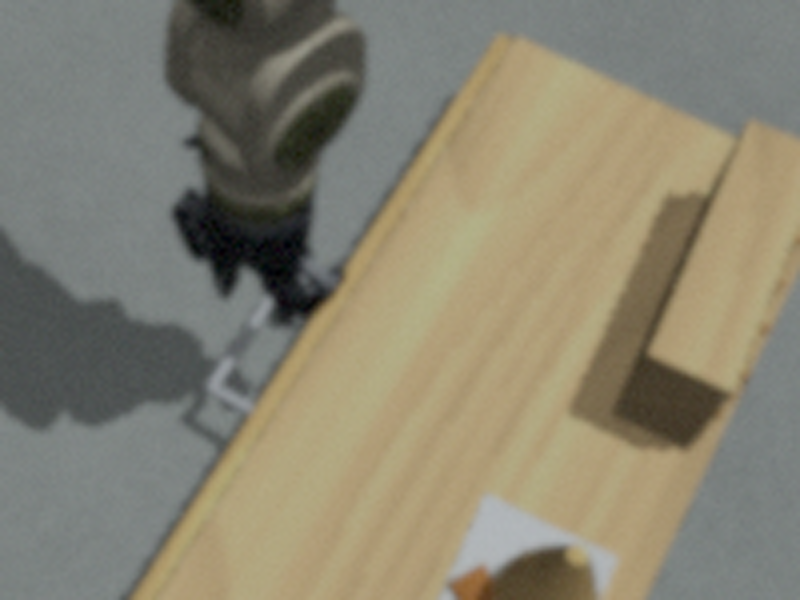

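The open fingers hover over the middle of the bar, around (268,222) in the full picture, with one finger on each side, so I'm lowering them.

drive_tool(moves=[[[0.02,0,-0.001,0,0,0,135],[0.04,0,-0.001,0,0,0,135],[0.06,0,-0.001,0,0,0,135],[0.06,0,-0.001,0,0,0,135],[0.06,0,-0.001,0,0,0,255]]])

```text
clock: 3.2
tcp_pos: [0.6216, -0.0985, 0.0536]
orientation: [0.508, 0.495, 0.503, -0.494]
wrist_force: [0.4, 0.0, -0.2]
finger_gap: 0.0235
```

drive_tool(moves=[[[0,0,0,0,0,0,255],[0,0,0,0,0,0,255],[0,0,0,0,0,0,255],[0,-0.01,0,0,0,0,255],[0,-0.02,0,0,0,0,255]]])

```text
clock: 3.82
tcp_pos: [0.602, -0.099, 0.0536]
orientation: [0.508, 0.496, 0.503, -0.493]
wrist_force: [3.3, -0.3, -0.8]
finger_gap: 0.0082
```

drive_tool(moves=[[[0,-0.025,0,0,0,0,255],[0,-0.05,0,0,0,0,255],[0,-0.075,0,0,0,0,255],[0,-0.1,0,0,0,0,255],[0,-0.12,0,0,0,0,255]]])

```text
clock: 4.45
tcp_pos: [0.482, -0.1027, 0.0536]
orientation: [0.51, 0.496, 0.501, -0.493]
wrist_force: [2.1, -1.6, 0.6]
finger_gap: 0.0081
```

drive_tool(moves=[[[0,-0.008,0,0,0,0,255],[0,-0.014,0,0,0,0,255],[0,-0.02,0,0,0,0,255],[0,-0.024,0,0,0,0,255],[0,-0.028,0,0,0,0,255]]])

```text
clock: 5.08
tcp_pos: [0.4585, -0.1035, 0.0537]
orientation: [0.512, 0.498, 0.499, -0.491]
wrist_force: [21.2, 0.9, -17.7]
finger_gap: 0.0079
```

The drawer is at its stop (21 N). Releasing and rising.

drive_tool(moves=[[[0,0.001,0,0,0,0,150],[0,0.001,0,0,0,0,130],[0,0.001,0,0,0,0,130],[-0.03,0.001,0,0,0,0,130],[-0.07,0.001,0,0,0,0,130]]])

```text
clock: 5.7
tcp_pos: [0.4566, -0.1026, 0.1234]
orientation: [0.51, 0.498, 0.5, -0.491]
wrist_force: [0.4, -0.3, 1.1]
finger_gap: 0.042
```

drive_tool(moves=[[[-0.04,-0.02,0,0,0,0,60],[-0.08,-0.05,0,0,0,0,60],[-0.12,-0.09,0,0,0,0,60],[-0.15,-0.12,0,0,0,0,60],[-0.15,-0.13,0,0,0,0,60]]])

```text
clock: 6.32
tcp_pos: [0.3236, -0.1053, 0.2733]
orientation: [0.512, 0.498, 0.499, -0.491]
wrist_force: [0.6, -0.6, -0.5]
finger_gap: 0.0654
```

Run:
```python
from h import *
import json
shot('scene','s3',(190,130,390,280),4)
N=("button_face","pole_grip","pole_ferrule","saddle_near","bobbin","tag_box","pole","drawer_handle","pole_button","pole_rod")
def rep(c):
    for n in N:
        for r in finder.regions_of(c,n)[:2]:
            m=r["pixels"].astype(np.uint8);rect=cv2.minAreaRect(cv2.findNonZero(m));print(c,n,round(r["conf"],2),r["point"],m.sum(),[np.round(x,1) for x in rect[:2]],round(rect[2]))
rep("scene")
shot('top','t3',(180,90,360,220),4)
rep("top")
```

```text
scene button_face 0.72 [237.4, 249.6] 9886 [array([240.7, 234.9]), array([ 66.8, 207.1])] 32
scene pole_grip 0.68 [261.3, 218.8] 999 [array([269.1, 211.4]), array([ 14.6, 118.2])] 38
scene pole_grip 0.64 [294.3, 178.7] 180 [array([291.3, 179. ]), array([10.5, 38.1])] 49
scene pole_ferrule 0.54 [292.8, 180.2] 164 [array([292. , 179.2]), array([10.2, 38.7])] 50
scene saddle_near 0.58 [239.4, 244.7] 10326 [array([240.4, 234.9]), array([ 67.9, 207.4])] 33
scene bobbin 0.48 [203.4, 276.4] 133 [array([203.5, 279.5]), array([13., 11.])] 90
scene tag_box 0.81 [281.9, 175.9] 226 [array([276.7, 177.1]), array([11.1, 21.5])] 32
scene pole 0.71 [263.4, 221.9] 897 [array([265.7, 216.5]), array([ 12.5, 104.8])] 33
scene pole 0.55 [288.7, 181.4] 110 [array([288. , 184.9]), array([ 7.6, 23.1])] 25
scene drawer_handle 0.95 [237.4, 247.6] 9678 [array([240.6, 234.9]), array([ 65.9, 207.1])] 33
scene pole_rod 0.74 [292.5, 174.0] 266 [array([291.8, 179.3]), array([12.5, 39.5])] 52
top button_face 0.47 [261.6, 185.0] 708 [array([253., 187.]), array([10.4, 96.4])] 85
top pole_grip 0.84 [260.7, 184.6] 581 [array([255.6, 186.5]), array([ 9.4, 89.5])] 86
top pole_ferrule 0.68 [218.3, 188.6] 125 [array([217.4, 188.7]), array([37.2,  9.1])] 5
top pole_ferrule 0.55 [262.6, 186.3] 471 [array([256. , 186.6]), array([ 9.1, 88.5])] 86
top saddle_near 0.63 [270.6, 191.9] 6742 [array([271.8, 190.8]), array([ 54.7, 170.9])] 85
top bobbin 0.59 [328.4, 191.5] 66 [array([325.5, 193.5]), array([7., 9.])] 90
top tag_box 0.46 [214.7, 203.7] 146 [array([217.4, 203.7]), array([ 8.3, 17.4])] 84
top pole 0.56 [259.8, 187.3] 612 [array([250. , 186.3]), array([ 10.9, 102.2])] 88
top drawer_handle 0.76 [273.5, 186.8] 6848 [array([272.2, 191.5]), array([ 55.1, 171.8])] 85
top pole_rod 0.62 [218.2, 190.3] 142 [array([222.5, 190.5]), array([ 7., 27.])] 90
```

View pics/s3.png

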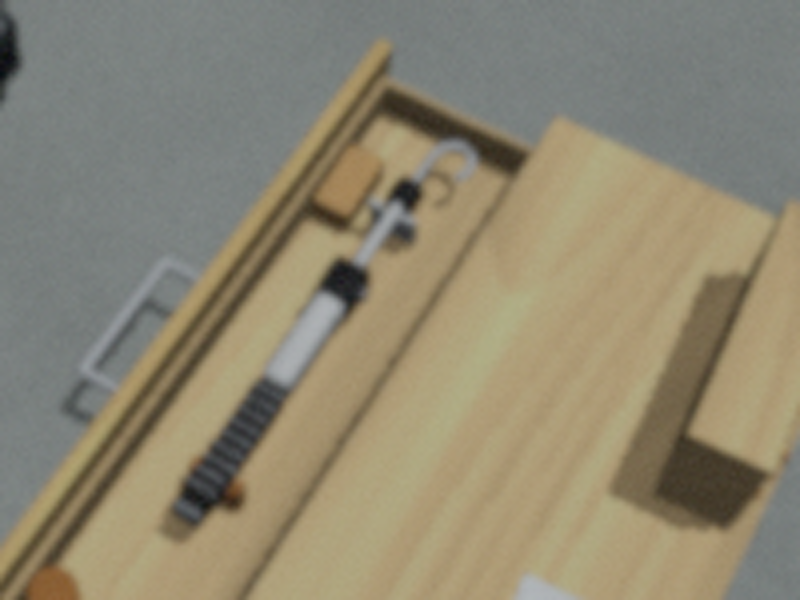

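View pics/t3.png

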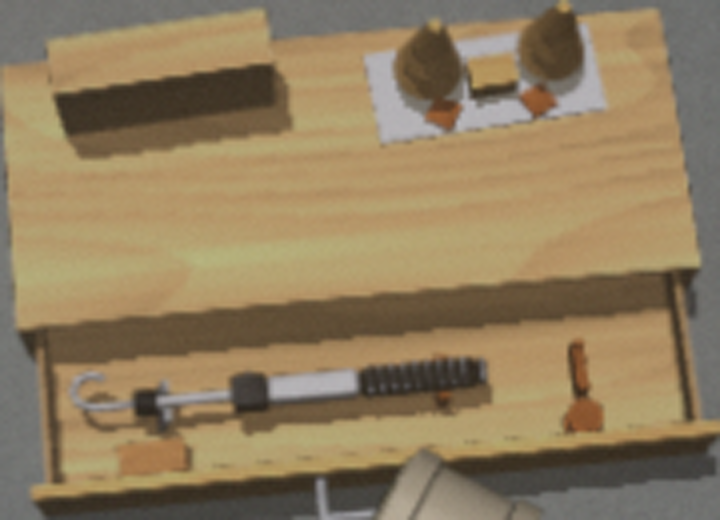

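The drawer is fully open. In the top view the pole runs from the hook at column ~198 to the handle end at (302,183), with the collar at (242,188). In the scene view the collar is at (276,201). Saddle 2 and the bobbin are at the right. I'm computing the pole pose.

Run:
```python
from h import *
print(tri((276.2,201.2),(242.5,187.75)))
for n,uv in dict(col=(242.5,187.75),end=(301.6,183.1),fer=(216.6,190.5),colL=(237.8,188.2),colR=(247.2,187)).items(): print(n,atz("top",uv,.07).round(4))
for n,uv in dict(col=(276.2,201.2),end=(235.3,259),fer=(291.3,178.5)).items(): print("sc",n,atz("scene",uv,.07).round(4))
# panel ends and cabinet edge in top: check yaw
for n,uv,z in (("panelL",(188.5,213),.097),("panelR",(362,197),.097),("cabL",(184.5,172),.1),("cabR",(354.7,157.5),.1)): print(n,atz("top",uv,z).round(4))
# dark collar mask
for c,box in(("top",(230,178,256,198)),("scene",(265,188,288,212))):
    im=cams.read_camera(c);g=im.max(2);x0,y0,x1,y1=box
    m=(g[y0:y1,x0:x1]<85).astype(np.uint8)
    n,l,st,ce=cv2.connectedComponentsWithStats(m)
    print(c,[(s.tolist(),(k+[x0,y0]).round(1).tolist()) for s,k in zip(st[1:],ce[1:]) if s[4]>8])
```

```text
(array([0.59345425, 0.0230358 , 0.06442148]), array([-0.69010142,  0.18744948, -0.64172693, -0.58065702]))
col [0.5894 0.0206 0.07  ]
end [ 0.593 -0.22   0.07 ]
fer [0.5851 0.1258 0.07  ]
colL [0.5888 0.0396 0.07  ]
colR [0.5913 0.0014 0.07  ]
sc col [0.5965 0.022  0.07  ]
sc end [ 0.5998 -0.2203  0.07  ]
sc fer [0.5922 0.1285 0.07  ]
panelL [0.4944 0.2399 0.097 ]
panelR [ 0.5132 -0.455   0.097 ]
cabL [0.663  0.2494 0.1   ]
cabR [ 0.6791 -0.4439  0.1   ]
top [([8, 6, 10, 10, 78], [242.2, 188.3])]
scene [([5, 7, 12, 13, 88], [276.0, 200.3])]
```

```bash
python3 -c "
from h import *
print(delta((.593,.0215,.13),down(.0228)))"
```

```text
(array([ 0.1454,  0.2692, -0.121 ]), array([-0.0006,  0.0035, -0.0167]))
```

drive_tool(moves=[[[0.02,0.05,-0.025,0,0.001,-0.005,0],[0.04,0.1,-0.05,0,0.002,-0.01,0],[0.06,0.155,-0.075,0,0.003,-0.016,0],[0.08,0.21,-0.1,0,0.0035,-0.0167,0],[0.1,0.269,-0.121,0,0.0035,-0.0167,0]]])

```text
clock: 8.15
tcp_pos: [0.5888, 0.0209, 0.1761]
orientation: [0.506, 0.494, 0.506, -0.494]
wrist_force: [0.3, -1.0, 0.6]
finger_gap: 0.085
```

```bash
python3 -c "
from h import *
print(delta((.593,.0215,.045),down(.0228)))"
```

```text
(array([ 0.1311,  0.0042, -0.0005]), array([ 0.    ,  0.0002, -0.    ]))
```

drive_tool(moves=[[[0.02,0.004,-0.0005,0,0,0,0],[0.045,0.004,-0.0005,0,0,0,0],[0.06,0.004,-0.0005,0,0,0,0],[0.06,0.004,-0.0005,0,0,0,0],[0.06,0.004,-0.0005,0,0,0,0]]])

```text
clock: 8.78
tcp_pos: [0.5933, 0.0213, 0.1172]
orientation: [0.506, 0.495, 0.505, -0.494]
wrist_force: [-0.2, -1.1, -0.2]
finger_gap: 0.0856
```

```bash
python3 -c "
from h import *
print(delta((.593,.0215,.045),down(.0228)))
shot('scene','s4',(220,120,370,240),5)
shot('top','t4',(180,120,320,220),5)
"
```

```text
(array([ 0.0722, -0.0004, -0.0002]), array([-0.0003,  0.0003, -0.0016]))
```

View pics/s4.png

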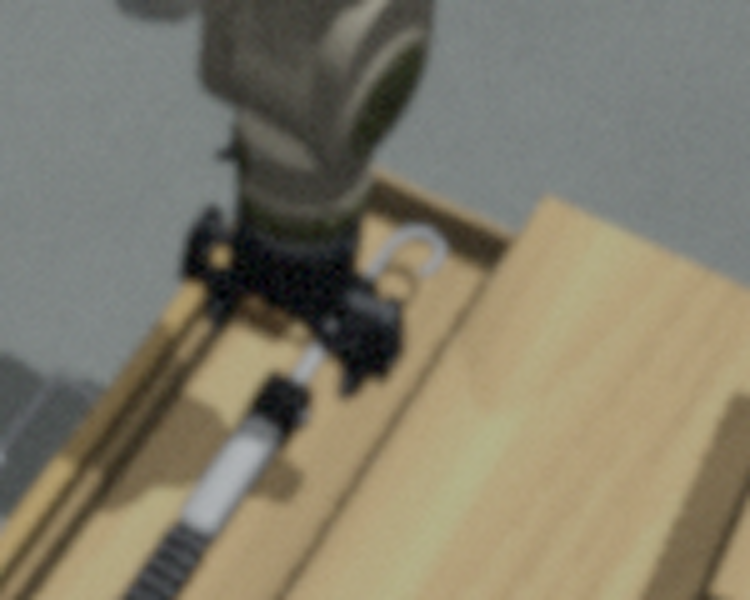

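View pics/t4.png

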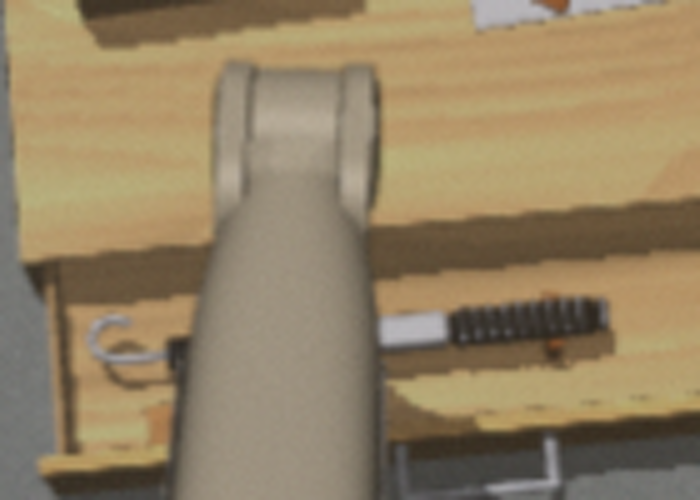

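drive_tool(moves=[[[0.025,0,0,0,0,0,0],[0.05,0,0,0,0,0,0],[0.072,0,0,0,0,0,0],[0.072,0,0,0,0,0,0],[0.072,0,0,0,0,0,100]]], squeeze=40)

```text
clock: 9.5
tcp_pos: [0.5946, 0.0211, 0.0469]
orientation: [0.507, 0.495, 0.504, -0.493]
wrist_force: [0.2, 0.3, -0.3]
finger_gap: 0.0694
```

drive_tool(moves=[[[0,0,0,0,0,0,255],[0,0,0,0,0,0,255],[0,0,0,0,0,0,255],[0,0,0,0,0,0,255],[0,0,0,0,0,0,255]]])

```text
clock: 10.12
tcp_pos: [0.5954, 0.0211, 0.0485]
orientation: [0.507, 0.496, 0.504, -0.493]
wrist_force: [-2.1, 0.5, 6.4]
finger_gap: 0.0335
```

drive_tool(moves=[[[0,0,0,0,0,0,255],[0,0,0.005,0,0,0,255],[0,0,0.012,0,0,0,255],[0,0,0.02,0,0,0,255],[0,0,0.03,0,0,0,255]]])

```text
clock: 10.75
tcp_pos: [0.5961, -0.0092, 0.0487]
orientation: [0.507, 0.496, 0.504, -0.493]
wrist_force: [-0.7, 4.1, 2.9]
finger_gap: 0.0334
```

```bash
python3 -c "
from h import *
s=readout.get_state();print(delta((.595+.0228*.1,.0211-.1,.0485),down(.0228)),s['wrist_force'])
shot('scene','s5',(190,130,390,280),4)
"
```

```text
(array([ 0.0002, -0.0004,  0.0697]), array([-0.    ,  0.0005, -0.0066])) [-0.6952782   4.13687433  2.93154471]
```

View pics/s5.png

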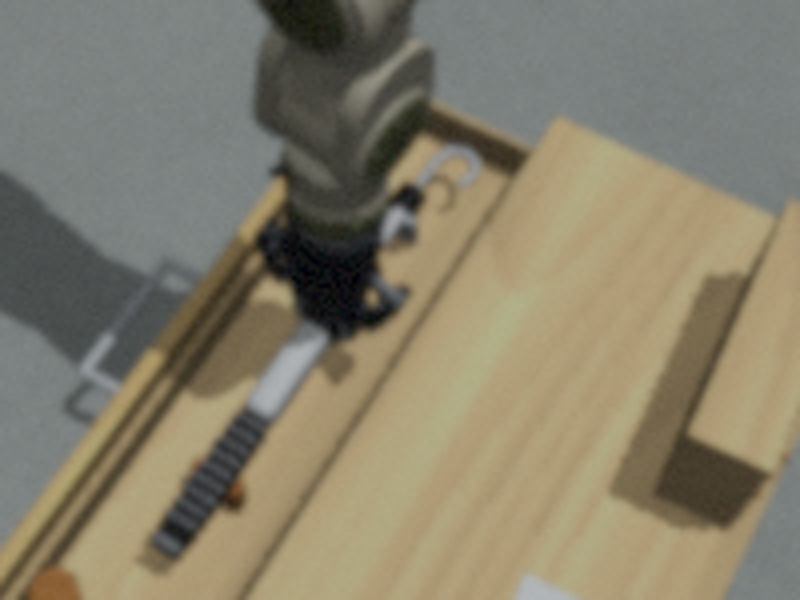

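The handle has moved 30 mm and the hook has stayed in its slot, so I'm continuing to pull.

drive_tool(moves=[[[0,0,0.018,0,0,0,255],[0,0,0.038,0,0,0,255],[0,0,0.058,0,0,0,255],[0,0,0.08,0,0,0,255],[0,0,0.1,0,0,0,255]]])

```text
clock: 11.42
tcp_pos: [0.598, -0.1117, 0.0488]
orientation: [0.507, 0.496, 0.504, -0.493]
wrist_force: [-0.8, 6.4, 4.0]
finger_gap: 0.0336
```

```bash
python3 -c "
from h import *
s=readout.get_state();print(delta((.595+.0228*.16,.0211-.16,.0485),down(.0228)),s['wrist_force'],s['finger_gap'])
shot('scene','s6',(190,130,390,280),4)
"
```

```text
(array([0.0004, 0.0001, 0.0272]), array([-0.0016,  0.0007, -0.0062])) [-0.83396586  6.37516995  3.95078519] 0.03362683609841172
```

View pics/s6.png

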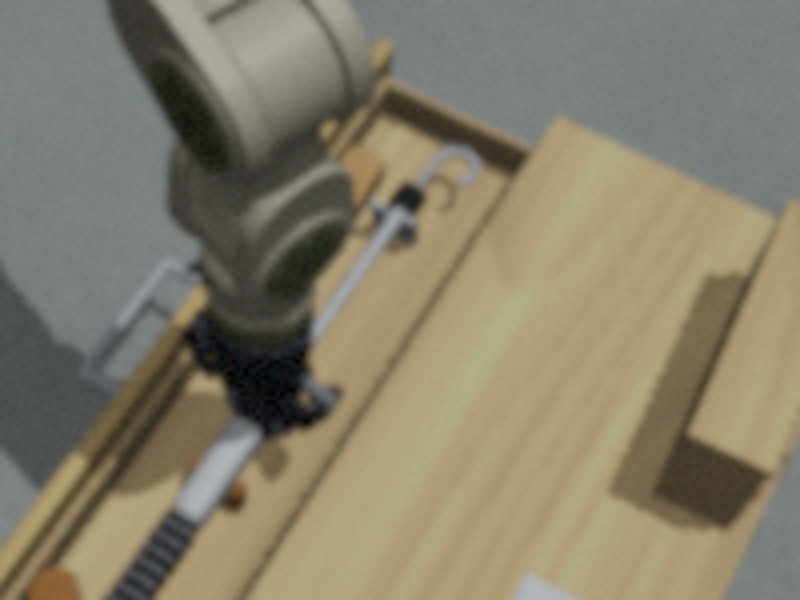

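drive_tool(moves=[[[0,0,0.01,0,0,0,255],[0,0,0.017,0,0,0,255],[0,0,0.022,0,0,0,255],[0,0,0.026,0,0,0,255],[0,0,0.029,0,0,0,255]]])

```text
clock: 12.1
tcp_pos: [0.5983, -0.1423, 0.0488]
orientation: [0.506, 0.496, 0.503, -0.494]
wrist_force: [-0.4, 13.3, 6.8]
finger_gap: 0.0334
```

Force has risen to 13 N after 163 mm of travel, so this is the end stop. I'm letting go so the button can spring out.

drive_tool(moves=[[[0,0,0,0,0,0,255],[0,0,0,0,0,0,120],[0,0,0,0,0,0,20],[0,0,0,0,0,0,20],[0,0,0,0,0,0,20]]])

```text
clock: 12.72
tcp_pos: [0.5983, -0.1426, 0.0488]
orientation: [0.506, 0.496, 0.503, -0.494]
wrist_force: [-0.1, 0.4, -0.7]
finger_gap: 0.0789
```

drive_tool(moves=[[[-0.03,0,0,0,0,0,20],[-0.07,0,0,0,0,0,20],[-0.12,-0.02,0,0,0,0,20],[-0.18,-0.07,0,0,0,0,20],[-0.21,-0.12,0,0,0,0,20]]])

```text
clock: 13.35
tcp_pos: [0.4858, -0.1451, 0.2541]
orientation: [0.508, 0.496, 0.502, -0.493]
wrist_force: [-0.6, -1.3, 0.8]
finger_gap: 0.0789
```

drive_tool(moves=[[[0,-0.03,0,0,0,0,20],[0,-0.06,0,0,0,0,20],[0,-0.1,0,0,0,0,20],[0,-0.11,0,0,0,0,20],[0,-0.11,0,0,0,0,20]]])

```text
clock: 13.98
tcp_pos: [0.3759, -0.1476, 0.2536]
orientation: [0.508, 0.497, 0.502, -0.494]
wrist_force: [0.3, -0.2, 0.2]
finger_gap: 0.0785
```

```bash
python3 -c "
from h import *
shot('scene','s7',(170,140,330,300),5)
shot('top','t7',(180,120,360,220),4)
print(finder.regions_of('top','pole')[0]['conf'])
"
```

```text
0.77
```

View pics/s7.png

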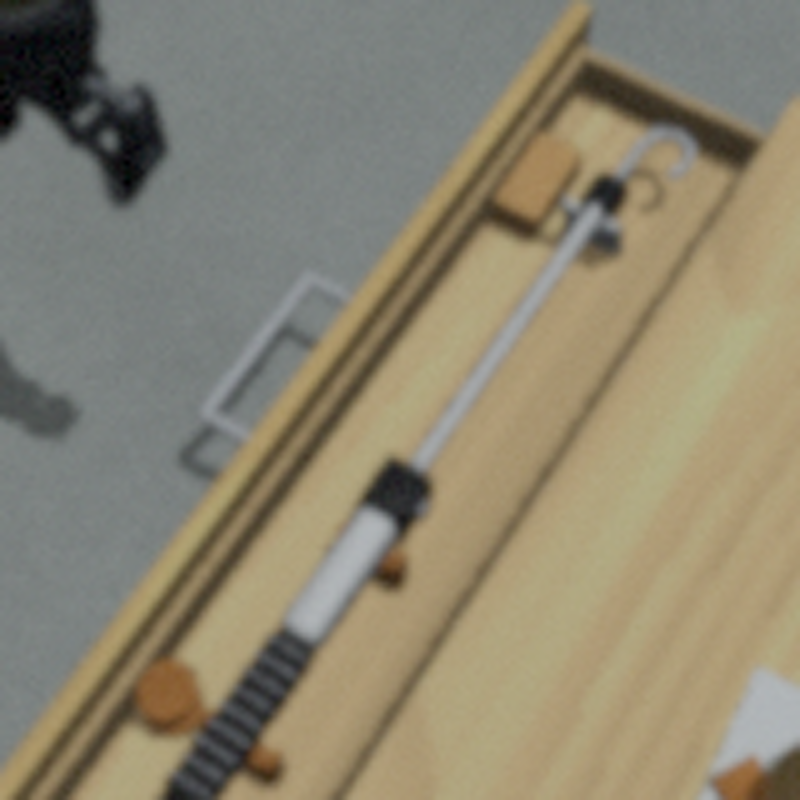

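View pics/t7.png

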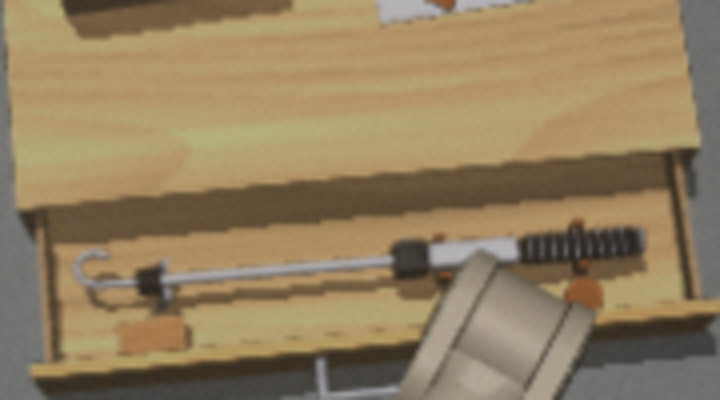

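The pole is extended: the collar is now at (249,239) in the scene view and (282,184) in the top view. A small grey button shows on the collar's far side, at (254,241). Now I'm measuring the extension and looking at the button closely.

Run:
```python
from h import *
print(tri((249.4,238.8),(282.3,184.5)))
for c,box in(("top",(272,176,292,194)),("scene",(238,226,260,252))):
    im=cams.read_camera(c);g=im.max(2);x0,y0,x1,y1=box
    m=(g[y0:y1,x0:x1]<85).astype(np.uint8)
    n,l,st,ce=cv2.connectedComponentsWithStats(m)
    for s,k in zip(st[1:],ce[1:]):
        if s[4]>20: print(c,s,k+[x0,y0],atz(c,k+[x0,y0],.07))
    cv2.imwrite(f"pics/z_{c}.png",cv2.resize(im[y0:y1,x0:x1],None,fx=20,fy=20,interpolation=cv2.INTER_CUBIC))
for c,uv in(("top",(242.2,188.3)),("scene",(276,200.3))):print(c,atz(c,uv,.07))
```

```text
(array([ 0.59559453, -0.13983941,  0.0637547 ]), array([-0.46213333,  0.13417658, -0.49081767, -0.37945484]))
top [ 6  5 14  9 80] [282.75   185.0375] [ 0.58991106 -0.14281945  0.07      ]
scene [  5   6  13  15 108] [249.25       238.47222222] [ 0.59717158 -0.14030769  0.07      ]
top [0.5872272  0.02192544 0.07      ]
scene [0.59408185 0.02459513 0.07      ]
```

View pics/z_scene.png

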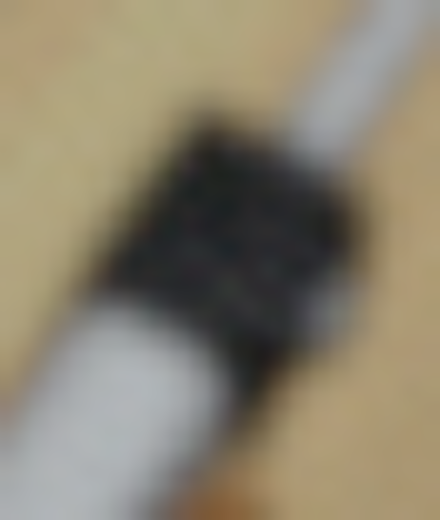

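The extension measures about 163 mm, so it's the second stop, and the button stands out. I'll grasp the handle at pole_grip, around (0.600, −0.218).

```bash
python3 -c "
from h import *
print(delta((.6,-.217,.2536),down(.0228)))"
```

```text
(array([0.0013, 0.2219, 0.0741]), array([-0.0022,  0.0019, -0.008 ]))
```

drive_tool(moves=[[[0.0,0.045,0.015,0,0,0,0],[0.0,0.09,0.03,0,0,0,0],[0.0,0.135,0.045,0,0,-0.005,0],[0.03,0.18,0.06,0,0.002,-0.008,0],[0.06,0.222,0.074,0,0.002,-0.008,0]]])

```text
clock: 14.85
tcp_pos: [0.6032, -0.2174, 0.1936]
orientation: [0.506, 0.495, 0.505, -0.495]
wrist_force: [-0.7, -0.0, 0.8]
finger_gap: 0.0852
```

```bash
python3 -c "
from h import *
print(delta((.6,-.217,.045),down(.0228)))"
```

```text
(array([ 0.1486, -0.0032, -0.0005]), array([-0.0015,  0.0003, -0.0006]))
```

drive_tool(moves=[[[0.03,-0.003,0,0,0,0,0],[0.07,-0.003,0,0,0,0,0],[0.11,-0.003,0,0,0,0,0],[0.147,-0.003,0,0,0,0,0],[0.147,-0.003,0,0,0,0,60]]])

```text
clock: 15.48
tcp_pos: [0.5979, -0.2158, 0.0426]
orientation: [0.503, 0.494, 0.508, -0.495]
wrist_force: [0.2, 0.3, -0.3]
finger_gap: 0.0694
```

drive_tool(moves=[[[0,0,0,0,0,0,140],[0,0,0,0,0,0,255],[0,0,0,0,0,0,255],[0,0,0,0,0,0,255],[0,0,0,0,0,0,255]]], squeeze=60)

```text
clock: 16.1
tcp_pos: [0.5991, -0.2164, 0.0443]
orientation: [0.504, 0.494, 0.507, -0.495]
wrist_force: [-0.3, 0.9, 5.9]
finger_gap: 0.0272
```

```bash
python3 -c "
from h import *
shot('scene','s8',(170,140,330,300),5)"
```

```text
(no output)
```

View pics/s8.png

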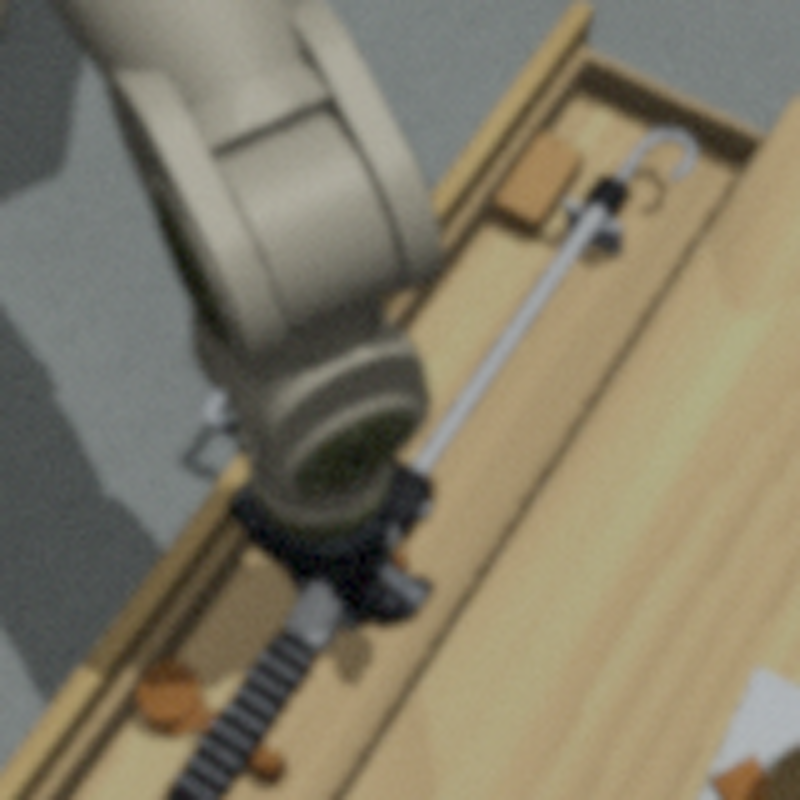

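The grip is on the bare aluminium between collar and rubber (gap 27 mm) and the button is clear, so I'm lifting straight up.

drive_tool(moves=[[[0,0,-0.001,0,0,0,255],[-0.005,0,-0.001,0,0,0,255],[-0.012,0,-0.001,0,0,0,255],[-0.022,0,-0.001,0,0,0,255],[-0.034,0,-0.001,0,0,0,255]]], squeeze=80)

```text
clock: 16.77
tcp_pos: [0.5991, -0.2154, 0.0789]
orientation: [0.504, 0.494, 0.507, -0.495]
wrist_force: [-0.3, -0.0, -4.3]
finger_gap: 0.027
```

```bash
python3 -c "
from h import *
shot('scene','s9',(170,130,330,290),5);print(delta((.5995,-.2164,.183),down(.0228)))"
```

```text
(array([-0.1019, -0.0008,  0.0004]), array([-0.0009, -0.0008,  0.001 ]))
```

View pics/s9.png

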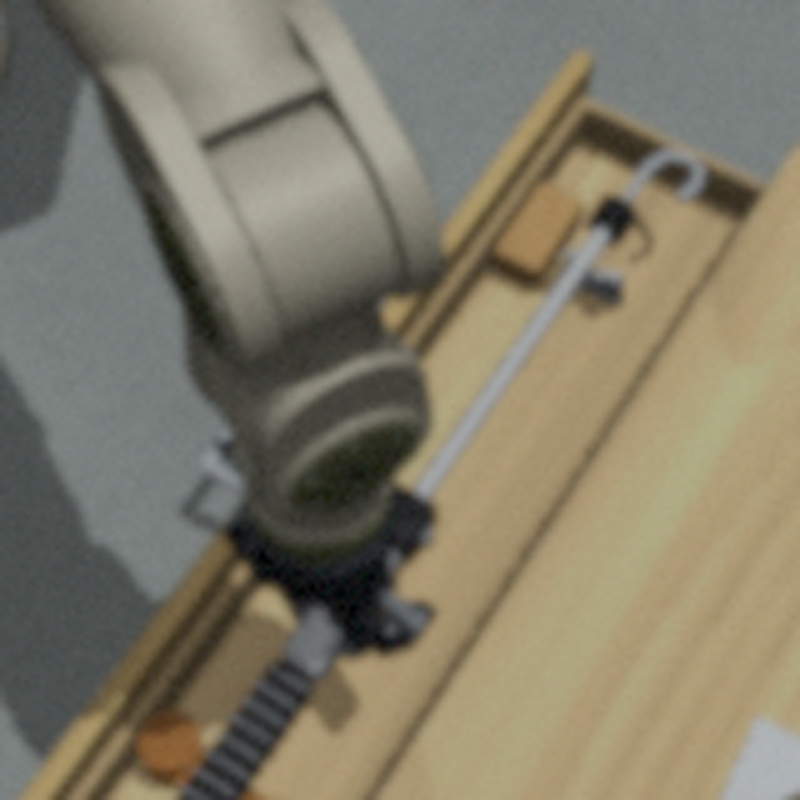

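The hook end has risen out of its slot (ferrule ~(292,173)) and the wrist carries about 4 N, which is the pole's weight. Continuing up.

drive_tool(moves=[[[-0.02,0,0,0,0,0,255],[-0.045,0,0,0,0,0,255],[-0.07,0,0,0,0,0,255],[-0.09,0,0,0,0,0,255],[-0.105,0,0,0,0,0,255]]])

```text
clock: 17.45
tcp_pos: [0.6006, -0.2162, 0.1876]
orientation: [0.506, 0.495, 0.505, -0.494]
wrist_force: [0.0, -0.6, -4.8]
finger_gap: 0.0268
```

drive_tool(moves=[[[-0.01,0,0,0,0,0,255],[-0.015,0,0,0,0,0,255],[-0.015,0,0,0,0,0,255],[-0.015,0,0,0,0,0,255],[-0.015,0,0,0,0,0,255]]])

```text
clock: 18.08
tcp_pos: [0.6002, -0.216, 0.2019]
orientation: [0.505, 0.494, 0.506, -0.495]
wrist_force: [0.5, 0.2, -4.2]
finger_gap: 0.027
```

drive_tool(moves=[[[0,0,0,0,0,0,255],[0,0,0,0,0,0,255],[0,0,0,0,0,0,255],[0,0,0,0,0,0,255],[0,0,0,0,0,0,255]]])

```text
clock: 18.7
tcp_pos: [0.6003, -0.216, 0.2019]
orientation: [0.505, 0.494, 0.506, -0.494]
wrist_force: [0.7, 0.4, -3.6]
finger_gap: 0.027
```

```bash
python3 -c "
from h import *
shot('scene','s10',(150,90,350,290),4)
f=finder.regions_of('scene','pole_ferrule')
shot('top','t10',(170,100,370,220),4)
g=finder.regions_of('top','pole_ferrule')
print([(r['conf'],r['point']) for r in f[:2]+g[:2]]);s=readout.get_state();print(s['tcp_pos'],s['wrist_force'],s['ft_torque'],s['finger_gap'],s['clock'],np.abs(s['qvel']).max())"
```

```text
[(0.55, [286.0, 170.8]), (0.55, [236.5, 176.9])]
[ 0.60025726 -0.21603462  0.2019131 ] [-0.22878697  0.04733489 -3.96656259] [-0.03554499 -0.02271847  0.00893278] 0.027245201565635323 18.9 0.0019700194561215203
```

View pics/s10.png

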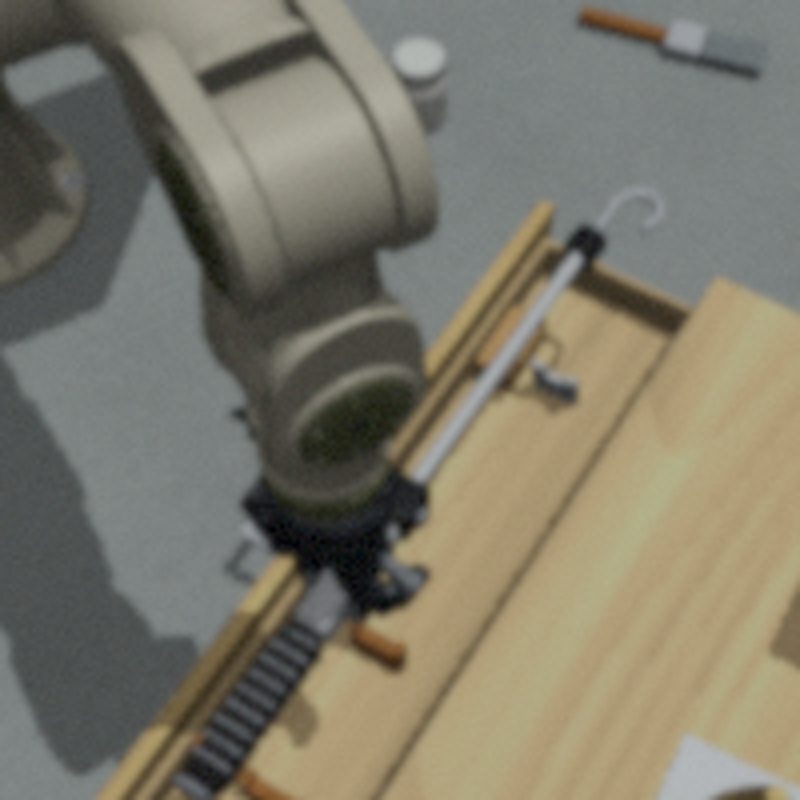

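View pics/t10.png

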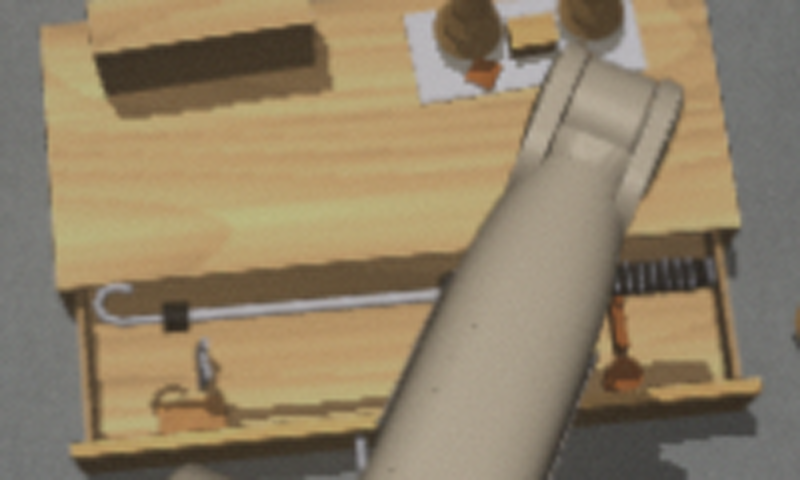

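The pole hangs free and looks level, with the ferrule at (296.5,150.5) in the scene view and (214,179) in the top view. Last check before handing in: the heights of both ends.

```bash
python3 -c "
from h import *
a=tri((296.5,150.5),(214,179));b=tri((198.7,286.2),(348,168));print(a,b,np.linalg.norm(a[0]-b[0]))"
```

```text
(array([0.59302808, 0.12633955, 0.22780165]), array([-0.83980676,  0.21284051, -0.73006287, -0.75514552])) (array([ 0.60381109, -0.3770758 ,  0.22532707]), array([-0.90979604,  0.29293257, -1.29601036, -0.73436919])) 0.5035368995955104
```

```bash
python3 -c "
from workcell import env
print(env.hand_in())"
```

```text
the job is handed in; nothing more can be done
None
```

I opened the drawer to its stop, extended the pole to its second stop and locked it. I then lifted it level out of the drawer and handed in at about 19 s, still holding it. `hand_in` gives no verdict, so the checks below are my own.

- **Drawer:** the pull ended against the stop at about 21 N after roughly 163 mm of bar travel. It is still open in the last pictures.
- **Extension:** the fingers travelled 163 mm and ended against a hard stop at 13 N.
    - The collar's shift in the pictures gave 163–165 mm.
    - The ferrule-to-handle-end length grew by only about 158 mm. I put this disagreement down to pixel error.
- **Button:** after I let go, the grey button could be seen standing out of the collar. I did not push the pole to test the lock.
- **Hold:** the grip is on the bare aluminium handle, about 77 mm behind the button.
    - The finger gap is 27 mm with 80 N of squeeze, and about 4 N of weight hangs from the wrist.
    - By triangulation the ferrule is at about 0.228 m and the handle end at about 0.225 m, so the pole is level.
    - It is about 120 mm above the cabinet top, clear of cabinet and drawer, and the arm is at rest.
- **Other things:** the bobbin and the small box still stand in place in the drawer. Nothing on the counter was touched, as far as the pictures show.

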